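# Key and hub on the test spindle

### The job

Drop the loose flat key into the slot across the end of the spindle stub and let go of it, then slide the toothed hub down over key and spindle, its keyway lined up with the key, until it sits fully home on the collar. Finally swing the keeper round until it points over the spindle against its stop, so that hub and key cannot lift, and leave the other things on the desk where they lie.

Things in the scene. Friction and masses are not known exactly. Their poses are not given: they have to be found in the camera images.
- fixture: grey iron plate 127 x 84 x 12 mm fixed to the desk (place and yaw vary), with the spindle stub and the keeper's post. Origin on the desk surface on the spindle's axis; x runs along the spindle's slot towards the keeper's post, z up. The plate spans x -45 to +82 mm, y -42 to +42 mm.
- spindle (a point): spindle axis at the top of its steel collar (44 mm across, 22 mm above the desk), axes as the fixture's: level of the slot's floor and of the hub's underside when home. The stub, 26 mm in diameter, chamfered, stands 14 mm above this point; a slot 11 mm wide crosses it along x, open at both ends and the top, 14 mm deep to the collar.
- key: loose steel key, a bevelled flat bar 40 mm long (x), 8 mm thick (y), 24 mm high (z), standing on its long narrow edge; 60 g. Origin at the centre of its underside; either way round fits. Seated, its origin is at point spindle and it stands 10 mm above the stub and 7 mm out on both sides. Pinch it across its thickness by the upper 9 mm, which stay clear of the stub.
- hub: loose aluminium hub, 150 g, flat on the desk: toothed flange 83 mm across, 8 mm thick; boss up to 24 mm above the underside, 58 mm (x) by 42 mm (y), with two flats square to y to grip. Through bore 29 mm, crossed along x by a keyway 12 mm wide, 44 mm from end to end. Origin: centre of the underside, z up; either way round fits. Home, its top is flush with the key's.
- keeper (a joint): angle of the keeper, rad: 0 = pointing from its post over the spindle, against the stop (locked); grows anticlockwise seen from above, to 2.3; starts between 1.3 and 1.9 (open, clear of the hub). Light friction (about 0.6 N at the knob): it stays where it is left.
- keeper_hinge (a point): on the keeper's vertical pivot axis, 69 mm above the desk, 62 mm from the spindle's axis along the fixture's +x. The post below is 18 mm across.
- keeper_knob (a point): middle of the keeper's upright round knob, 12 mm across, 55 to 83 mm above the desk (this point at 69 mm), 46 mm from the pivot. The arm below it is a steel bar 15 mm wide, 49 to 55 mm above the desk (3 mm over a hub that is home), reaching 57 mm from the pivot. At joint angle 0 the knob lies from the pivot along the fixture's -x.
- cap0: ivory bakelite lamp cap, a small dome 20 mm across and 16 mm high, standing on its flat side; origin at the centre of its underside. Not part of the job.
- cap1: ivory bakelite lamp cap, a small dome 20 mm across and 16 mm high, standing on its flat side; origin at the centre of its underside. Not part of the job.
- cap2: ivory bakelite lamp cap, a small dome 20 mm across and 16 mm high, standing on its flat side; origin at the centre of its underside. Not part of the job.
- finger_stop: nickel-plated dial finger stop, a small plate with a bent finger, 56 x 22 x 16 mm in all; origin under the plate's centre. Not part of the job.
- spudger: stubby red fibre spudger, flat, 90 x 14 x 5 mm, lying along its x; origin at the centre of its underside. Not part of the job.
- relay_cover: round steel relay cover, 46 mm across, 42 mm high; origin at the centre of its underside. Not part of the job.

How it is judged:
By the outcome, as a careful person would: the job done as asked, in the order asked, and still so for the second after the job is handed in, with the robot touching nothing.
It also fails if it takes over 72 s, if anything falls off the work surface, if the arm or the gripper's body presses on something with over 40 N, if the wrist force passes 120 N, or if a joint passes its speed limit or range.

### The arm

A 6-joint arm with a two-finger parallel gripper is mounted at the origin on the work surface. World frame = base frame: x ahead of the robot, y to its left, z up, the work surface at z = 0. Lengths are in m, angles in rad, forces in N, time in s.
With the tool pointing down it reaches from about 0.375 to 0.9 m from the base axis. Payload 3.1 kg.
Tool frame: the origin (TCP) lies midway between the tips of the shut fingers; the grasp point (between the pads) lies robot.grip_depth behind it (robot.grip_depth is the distance from the TCP to the grasp point, in m); z points along the fingers, y is the line along which they close (so a half turn about z gives the same grasp; the last joint's range is limited). The gripper opens to 87 mm and grips with 3 to 60 N. Pads are 19 mm wide; open, the fingers measure 117 mm over their backs; the gripper's body (75 mm by 190 mm) begins 51 mm behind the grasp point.
Start: joints at [1.103, 0.527, 1.433, -0, 1.181, -0.178], TCP at [0.178, 0.599, 0.223] pointing down, gripper open.
Joint ranges: [-3.08, 3.08], [-0.75, 2.2], [0.22, 2.44], [-1.43, 4.57], [0, 2.65], [-2.85, 2.85]. Speed limits (rad/s): [2.79, 2.79, 3.14, 3.14, 3.14, 3.14].

### API

Orientations are given as a unit quaternion [x, y, z, w].
In Python, from rig import robot gives the robot as it stands.
- The arm moves only by the shell command python3 nudge.py 'ROWS' [OPENING] [FORCE]. ROWS is a JSON list of rows, 1 to 20 of them, each of 4 numbers: dx, dy, dz in m, then a turn about the tool's z in rad; each row shifts and turns the commanded pose from where the row before left it, along the tool's axes as they then stand; what a row does not reach is not made up. A row lasts 1/12 s, in which the tool goes at most 0.0417 m and 0.125 rad, less where a joint would pass 70% of its speed; a pose out of reach is approached as far as the arm can. OPENING is the finger opening in m, set as the command begins (- or left out keeps the last). The fingers move at their own pace and stop on an object; FORCE is the grip in N (left out, the last holds). Time passes only in rows, so rows that do not move let the fingers close. It prints the time, the measured TCP pose, the force, the opening and the grip force at its end.
- robot.get_obs(): the state, without advancing time (a new reading comes with each control period).
- robot.camera(name): name is "scene" or "top"; returns a dict with "img" (420x560x3 uint8, red, green, blue), "fx", "fy", "cx", "cy" (pixels), "k1" (the pictures are not rectified: a ray, as slopes to the right and down, at radius r is drawn at 1 + k1 r^2 times it, then the intrinsics apply), "xyz" and "attitude" of the camera in the world. Camera axes: x right, y down, z forward; pixel columns grow to the right and rows downward; lengths in m; the calibration is good to about 2 mm. A picture is of the moment at which its call begins. There is no depth.
- robot.hand_in(): hands the job in; it is judged then, once.
The state is a dict: "time": time; "q": joint angles; "joint_velocities": joint speeds; "joint_torque": joint torques, N m; "position": TCP position; "tool_rot": TCP orientation; "ft_force": force on the tool from outside, world axes, zero at the start; "moment": the same for the moment, N m; "grip_width": finger opening in m; "grip_force": force on a finger pad.
Only numpy, scipy, OpenCV 4.12 (cv2) and the standard library are available. Lean on these libraries where they do the work, as an engineer would, in place of code of your own. Each camera call takes 0.05 s, during which the arm holds its last target. There are 200 camera calls.

## Working session

There is one attempt and no reset: what is moved stays moved. The work goes in short steps, Python scripts to look and compute and a shell command to move; the robot and the scene stay as the last step left them, time stands still between calls to the robot, and variables do not carry over. Pictures are saved under pics/ and viewed, at most 10 in all, crops included, and the job is handed in when it is done.

```bash
ls; mkdir -p pics; python3 - <<'E'
from rig import robot
import cv2
for n in("scene","top"):
    c=robot.camera(n); cv2.imwrite(f"pics/{n}0.png",c["img"][:,:,::-1]); print({k:v for k,v in c.items() if k!="img"})
print(robot.get_obs(), robot.grip_depth)
E
```

```text
nudge.py
pics
rig.py
{'fx': 403.63911091778476, 'fy': 403.63911091778476, 'cx': 280.27046613090505, 'cy': 208.48938841982505, 'k1': 0.035678696795254435, 'xyz': array([ 1.09961215, -0.21593603,  0.50701527]), 'attitude': array([ 0.74710108,  0.50110897, -0.24735655, -0.35992293])}
{'fx': 442.1786050181566, 'fy': 442.1786050181566, 'cx': 279.6089887701718, 'cy': 213.45078759877677, 'k1': -0.0916107347573232, 'xyz': array([ 0.46996199, -0.01705203,  0.89450099]), 'attitude': array([-0.69560587,  0.71609038, -0.03742124,  0.04412137])}
{'time': 0.1, 'q': array([ 1.10348936e+00,  5.28378055e-01,  1.43377552e+00, -2.00928088e-05,
        1.18143103e+00, -1.78488157e-01]), 'joint_velocities': array([ 0.00064334, -0.00187822, -0.00326767, -0.0012095 ,  0.0018758 ,
       -0.00087845]), 'joint_torque': array([-3.39547350e-04, -4.40991855e+01, -1.77150536e+01,  6.34158100e-02,
        5.34578261e-02, -5.68169196e-05]), 'position': array([0.17767572, 0.59851341, 0.2216661 ]), 'tool_rot': array([ 1.43904150e-01,  9.89591129e-01, -9.47452987e-04, -3.07228670e-04]), 'ft_force': array([ 0.06370729, -0.17704824, -0.74859253]), 'moment': array([-0.0054379 ,  0.02620141, -0.02262147]), 'grip_force': 0.0, 'grip_width': 0.08687715263780439} 0.0187
```
View pics/scene0.png

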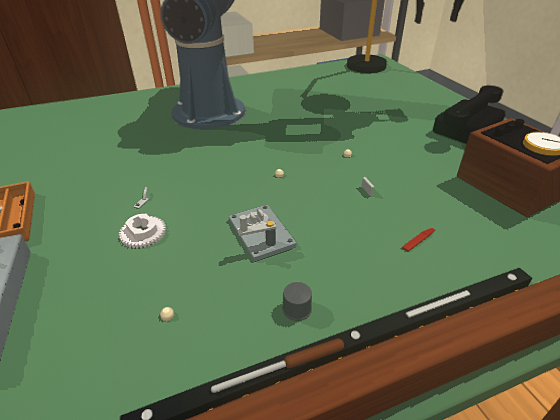

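View pics/top0.png

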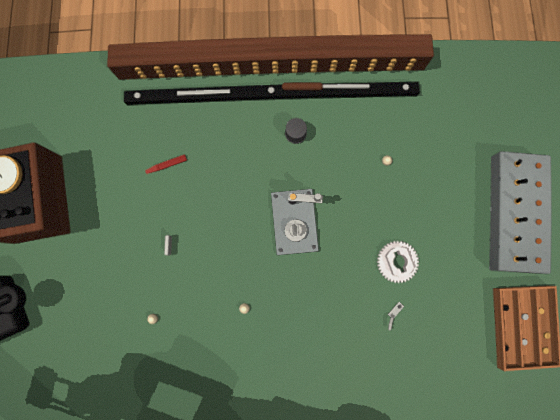

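The top view shows the plate at (295,222), spindle (296,230), post with brass cap (293,197), keeper pointing right to (318,198), key (167,245) and hub (398,262). The scene view shows the key at (368,186), hub (142,231) and fixture (262,232). Next come helpers and enlarged crops.

```bash
cat > h.py <<'E'
import numpy as np, cv2
from scipy.spatial.transform import Rotation as R
from rig import robot
def cam(n): 
    c=robot.camera(n); c["R"]=R.from_quat(c["attitude"]).as_matrix(); return c
def ray(c,uv):
    d=np.array([(uv[0]-c["cx"])/c["fx"],(uv[1]-c["cy"])/c["fy"]]); s=d.copy()
    for _ in range(20): s=d/(1+c["k1"]*(s@s))
    return c["R"]@np.array([s[0],s[1],1.])
def plane(c,uv,z):
    r=ray(c,uv); return c["xyz"]+r*(z-c["xyz"][2])/r[2]
def proj(c,p):
    q=c["R"].T@(np.asarray(p)-c["xyz"]); s=q[:2]/q[2]; s=s*(1+c["k1"]*(s@s))
    return np.array([c["fx"]*s[0]+c["cx"],c["fy"]*s[1]+c["cy"]])
def tri(c1,u1,c2,u2):
    a,b=ray(c1,u1),ray(c2,u2); a/=np.linalg.norm(a); b/=np.linalg.norm(b)
    t=np.linalg.lstsq(np.stack([a,-b],1),c2["xyz"]-c1["xyz"],rcond=None)[0]
    p,q=c1["xyz"]+t[0]*a,c2["xyz"]+t[1]*b; return (p+q)/2,np.linalg.norm(p-q)
def crop(c,u,v,w,h,k): return cv2.resize(c["img"][v:v+h,u:u+w,::-1],None,fx=k,fy=k,interpolation=cv2.INTER_CUBIC)
E
python3 - <<'E'
from h import *
t=cam("top");s=cam("scene")
print(t["R"].round(2))
a=np.hstack([crop(t,262,180,66,80,4),crop(t,145,215,44,80,4),crop(t,370,225,60,80,4)])
b=np.hstack([crop(s,222,195,80,70,4),crop(s,350,165,40,70,4),crop(s,112,205,60,70,4)])
w=max(a.shape[1],b.shape[1]); pad=lambda x:np.pad(x,((0,0),(0,w-x.shape[1]),(0,0)))
m=np.vstack([pad(a),pad(b)]); print(m.shape); cv2.imwrite("pics/m1.png",m)
E
```

```text
[[-0.03 -0.99  0.12]
 [-1.    0.03  0.01]
 [-0.01 -0.11 -0.99]]
(600, 720, 3)
```

View pics/m1.png

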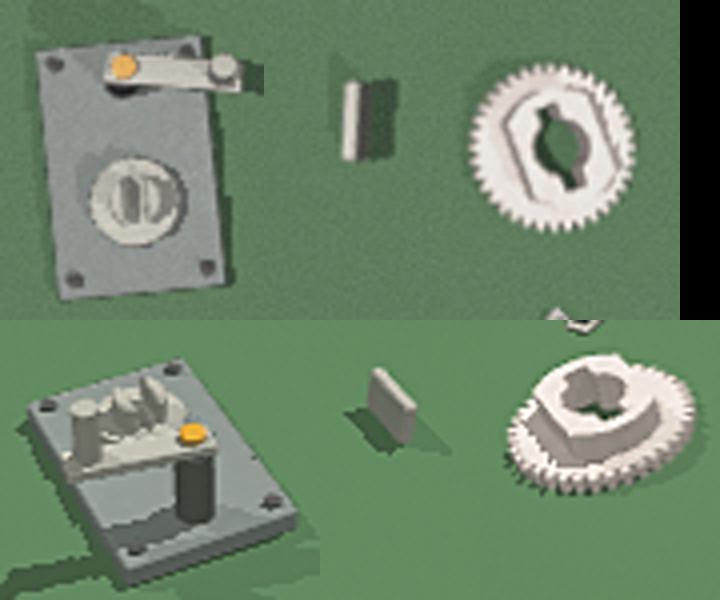

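The crops show each item clearly. The keeper points about 1.5 rad open, and the slot runs towards the post. Next I measure with masks.

```bash
python3 - <<'E'
from h import *
t=cam("top");s=cam("scene")
np.savez("c.npz",t=t["img"],s=s["img"])
def blobs(c,roi,f,name,amin=12):
    u,v,w,h=roi; hsv=cv2.cvtColor(c["img"],cv2.COLOR_RGB2HSV)[v:v+h,u:u+w].astype(int)
    m=f(hsv).astype(np.uint8); n,l,st,ce=cv2.connectedComponentsWithStats(m)
    for i in range(1,n):
        if st[i,4]>=amin:
            pts=np.argwhere(l==i)[:,::-1].astype(np.float32)+[u,v]
            print(name,st[i,4],(ce[i]+[u,v]).round(2),cv2.minAreaRect(pts.astype(np.float32)))
            
hs=cv2.cvtColor(t["img"],cv2.COLOR_RGB2HSV); 
print("key rows V/S",[ (hs[245,u,2],hs[245,u,1]) for u in range(160,176)])
print("spindle V row 230",hs[230,280:314,2],"S",hs[230,280:314,1])
grey=lambda h:(h[...,1]<50)
blobs(t,(145,215,44,60),lambda h:(h[...,1]<60)&(h[...,2]>130),"key top")
blobs(s,(350,165,40,40),lambda h:(h[...,1]<60),"key scene")
blobs(t,(262,180,66,80),grey,"plate")
blobs(t,(262,180,66,80),lambda h:(h[...,1]>100)&(h[...,0]<40)&(h[...,2]>150),"brass",4)
blobs(s,(222,195,80,70),lambda h:(h[...,1]>100)&(h[...,0]<40)&(h[...,2]>150),"brass s",4)
blobs(t,(262,210,66,45),lambda h:(h[...,1]<50)&(h[...,2]>150),"collar")
blobs(t,(370,225,60,80),lambda h:(h[...,1]<60)&(h[...,2]>100),"hub")
blobs(t,(385,245,30,35),lambda h:(h[...,1]>60),"bore")
blobs(s,(112,205,60,50),lambda h:(h[...,1]<60)&(h[...,2]>100),"hub s")
E
```

```text
key rows V/S [(np.uint8(124), np.uint8(64)), (np.uint8(113), np.uint8(61)), (np.uint8(111), np.uint8(71)), (np.uint8(108), np.uint8(68)), (np.uint8(129), np.uint8(47)), (np.uint8(202), np.uint8(19)), (np.uint8(217), np.uint8(20)), (np.uint8(205), np.uint8(20)), (np.uint8(129), np.uint8(20)), (np.uint8(75), np.uint8(20)), (np.uint8(70), np.uint8(18)), (np.uint8(74), np.uint8(31)), (np.uint8(77), np.uint8(60)), (np.uint8(79), np.uint8(68)), (np.uint8(79), np.uint8(65)), (np.uint8(77), np.uint8(63))]
spindle V row 230 [146 144 131 133 160 197 185 186 178 154 192 196 159 131 114 107 118 180
 159 180 201 179 132 123 130 129 134 103  99 148 150 150 151 156] S [ 7 11  6 15 10 17 17 18 21 13 15 17 21 12 13 12 17 14 16 16 16 17 15 10
 16 16 15  5  3  7  7 10 10  8]
key top 78 [166.03 244.96] ((166.00001525878906, 245.0), (3.7811412811279297, 20.099750518798828), 5.710593223571777)
key scene 154 [367.55 186.05] ((367.4689636230469, 186.02757263183594), (19.43264389038086, 9.799367904663086), 48.36646270751953)
plate 2744 [295.06 221.12] ((298.63116455078125, 220.94261169433594), (63.7371635437
[... 387 characters left out ...]
25, 227.8438262939453), (35.50600814819336, 12.040756225585938), 84.5596694946289)
collar 12 [286.58 215.  ] ((286.5, 215.0), (4.0, 3.0), 90.0)
collar 276 [293.8  230.15] ((294.5, 229.5), (21.0, 21.0), 90.0)
collar 19 [293.26 246.42] ((292.68865966796875, 246.1603546142578), (5.906503677368164, 7.28010892868042), 74.05460357666016)
hub 1340 [397.34 261.4 ] ((397.5, 261.5), (43.0, 43.0), 0.0)
hub 17 [398.88 303.06] ((399.0, 302.5), (6.0, 3.0), -0.0)
bore 94 [398.88 261.35] ((398.6231384277344, 261.5154113769531), (9.302603721618652, 16.00048065185547), 7.125016689300537)
hub s 17 [137.12 205.94] ((137.0, 206.0), (2.0, 8.0), 90.0)
hub s 1209 [141.81 230.66] ((141.5, 230.0), (34.0, 47.0), 90.0)
```

```bash
cat >> h.py <<'E'
def edge(img,a,b,half=3.0,trim=.12,ch="V",sgn=0):
    g=cv2.cvtColor(img,cv2.COLOR_RGB2HSV)[...,{"V":2,"S":1}[ch]].astype(np.float32)
    a,b=np.float64(a),np.float64(b); d=(b-a)/np.linalg.norm(b-a); n=np.array([-d[1],d[0]])
    o=np.arange(-half,half+.01,.25); P=[]
    for k in np.linspace(trim,1-trim,25):
        q=(a+k*(b-a))+o[:,None]*n
        f=cv2.remap(g,q[None,:,0].astype(np.float32),q[None,:,1].astype(np.float32),cv2.INTER_CUBIC)[0]
        G=np.gradient(cv2.GaussianBlur(f[None],(5,1),0)[0]); G=np.abs(G) if sgn==0 else G*sgn
        w=np.clip(G-.5*G.max(),0,None); P.append(a+k*(b-a)+n*(w@o/w.sum()))
    l=cv2.fitLine(np.float32(P),cv2.DIST_HUBER,0,.01,.01).ravel().astype(float)
    res=np.median(np.abs((np.array(P)-l[2:])@np.array([-l[1],l[0]])))
    return l,res
def cross(l,m):
    t=np.linalg.solve(np.stack([l[:2],-m[:2]],1),m[2:]-l[2:]); return l[2:]+t[0]*l[:2]
def quad(img,pts,**k):
    L=[edge(img,pts[i],pts[(i+1)%4],**k) for i in range(4)]; print("res",[round(x[1],2) for x in L])
    return [cross(L[i-1][0],L[i][0]) for i in range(4)]
E
python3 - <<'E'
from h import *
t=cam("top");s=cam("scene")
T=quad(t["img"],[(271.5,192.5),(312,189.5),(318.2,250.7),(277,254.7)],ch="S")
print(np.round(T,2))
W=np.array([plane(t,p,.012) for p in T]); print((W*1e3).round(1),"sides",[round(1e3*np.linalg.norm(W[i]-W[i-1]),1) for i in range(4)])
S=quad(s["img"],[(253.2,260.5),(229,217),(267,204.5),(296.5,244.5)],half=2.)
# order: scene bottom=?, report tri with matches by projection of W
print("scene",np.round(S,1),"predicted",[proj(s,w).round(1) for w in W])
c=W.mean(0); ex=(W[0]+W[1]-W[2]-W[3]); ex/=np.linalg.norm(ex); sp=c-.0185*ex; print("centre",c,"yaw",np.arctan2(ex[1],ex[0]),"spindle",sp)
for z,nm,u in ((.0,"",0),): pass
print("pred collar px",proj(t,[sp[0],sp[1],.022]),"stub",proj(t,[sp[0],sp[1],.036]),"hinge",proj(t,sp*[1,1,0]+.062*ex*[1,1,0]+[0,0,.057]),proj(s,sp*[1,1,0]+.062*ex*[1,1,0]+[0,0,.057]))
print("brass tri",tri(t,(292.5,196.2),s,(269.9,222.5)))
# key
K=quad(t["img"],[(164.6,234.9),(168.2,235.2),(167.6,255),(163.7,254.8)],half=2.)
WK=np.array([plane(t,p,.024) for p in K]); print("key",np.round(K,2),(WK*1e3).round(1),[round(1e3*np.linalg.norm(WK[i]-WK[i-1]),1) for i in range(4)])
kc=WK.mean(0); e=WK[0]+WK[1]-WK[2]-WK[3]; print("key c",kc,"yaw",np.arctan2(e[1],e[0]),"scene px of top ends",[proj(s,kc+k*.02*e/np.linalg.norm(e)).round(1) for k in(1,-1)])
# hub
f=[edge(t["img"],(386.2,256.2),(393.2,272.5),half=2.),edge(t["img"],(409.2,248.7),(415,266.2),half=2.)]
for l,r in f:
    a,b=plane(t,l[2:]-5*l[:2],.024),plane(t,l[2:]+5*l[:2],.024); d=a-b; print("flat",l.round(2),round(r,2),"yaw",np.arctan2(d[1],d[0]),(a+b)/2)
h=cv2.cvtColor(t["img"],cv2.COLOR_RGB2HSV); m=((h[...,1]<60)&(h[...,2]>100)).astype(np.uint8); m[:,:370]=0;m[:,430:]=0;m[:230]=0;m[290:]=0
q=max(cv2.findContours(m,cv2.RETR_EXTERNAL,cv2.CHAIN_APPROX_NONE)[0],key=len); H=cv2.convexHull(q)
el=cv2.fitEllipse(H); print("hub ell",el, "at8",plane(t,el[0],.006))
E
```

```text
res [np.float64(0.14), np.float64(0.11), np.float64(0.13), np.float64(0.12)]
[[270.38 192.16]
 [312.02 188.09]
 [318.51 250.88]
 [276.23 254.8 ]]
[[616.2   7.3  12. ]
 [622.  -77.1  12. ]
 [495.1 -85.4  12. ]
 [489.8  -1.1  12. ]] sides [np.float64(126.7), np.float64(84.6), np.float64(127.2), np.float64(84.5)]
res [np.float64(0.11), np.float64(0.38), np.float64(0.2), np.float64(0.2)]
scene [[255.6 261.3]
 [228.5 215.7]
 [267.4 204.2]
 [296.7 244.8]] predicted [array([296.9, 241.8]), array([253.4, 256.9]), array([228. , 215.1]), array([267.7, 203.3])]
centre [ 0.55577535 -0.03907591  0.012     ] yaw 0.0655249891421251 spindle [ 0.53731505 -0.04028725  0.012     ]
pred collar px [295.29639071 230.01386327] stub [295.46999534 229.45457778] hinge [292.56960601 196.43924753] [270.22794932 223.04171785]
brass tri (array([ 0.59930758, -0.03643708,  0.05842237]), np.float64(0.0007600503022976848))
res [np.float64(0.03), np.float64(0.05), np.float64(0.03), np.float64(0.05)]
key [[164.86 235.35]
 [168.28 235.3 ]
 [167.3  254.47]
 [164.18 254.1 ]] [[533.9 219.2  24. ]
 [533.8 212.3  24. ]
 [495.8 214.4  24. ]
 [496.7 220.6  24. ]] [np.float64(37.2), np.float64(6.9), np.float64(38.0), np.float64(6.3)]
key c [0.51506581 0.21660814 0.024     ] yaw -0.04677044320080086 scene px of top ends [array([373.3, 186.4]), array([363.9, 176.3])]
flat [  0.4    0.92 389.6  264.76] 0.09 yaw 0.36803318230440013 [ 0.46316681 -0.2232652   0.024     ]
flat [3.0000e-01 9.5000e-01 4.1161e+02 2.5650e+02] 0.17 yaw 0.2537394090556076 [ 0.47785074 -0.26792023  0.024     ]
hub ell ((397.61346435546875, 261.39337158203125), (43.11396408081055, 43.68489074707031), 142.3541717529297) at8 [ 0.46919179 -0.24410813  0.006     ]
```

```bash
python3 - <<'E'
from h import *
t=cam("top");s=cam("scene")
cv2.imwrite("pics/hub.png",np.vstack([np.hstack([crop(t,372,236,52,52,7),crop(s,114,205,56,52,7)])]))
for a,b in(((166.5,235.3),(372.5,186)),((165.7,254.3),(364,177))): print("key end",tri(t,a,s,b))
E
```

```text
key end (array([0.53362737, 0.21526039, 0.02428063]), np.float64(0.0011638763239908776))
key end (array([0.49616888, 0.21760808, 0.02287738]), np.float64(0.0005579811369018144))
```

View pics/hub.png

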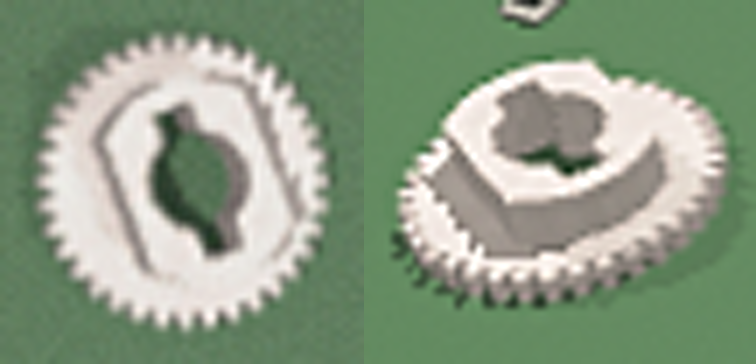

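The crop shows the boss's left flat as a dark band from (97,145) to (148,270), the right flat's edge from (243,87) to (296,205), and the keyway from (172,112) to (222,244).

```bash
python3 - <<'E'
from h import *
t=cam("top");s=cam("scene"); o=np.array([371.6,235.6])
M=[];Y=[]
for nm,a,b,sg in(("L",(103,140),(152,266),-1),("R",(243,87),(294,203),1)):
    l,r=edge(t["img"],o+np.array(a)/7,o+np.array(b)/7,half=2.,sgn=sg)
    p,q=plane(t,l[2:]-5*l[:2],.024),plane(t,l[2:]+5*l[:2],.024); d=p-q; M.append((p+q)/2);Y.append(np.arctan2(d[1],d[0])); print(nm,l.round(2),round(r,2),Y[-1],M[-1])
y=np.mean(Y); n=np.array([-np.sin(y),np.cos(y)]); ex=np.array([np.cos(y),np.sin(y)])
print("flat gap",(M[0]-M[1])[:2]@n,"yaw",y)
k1,k2=plane(t,o+np.array((172,112))/7,.024),plane(t,o+np.array((222,244))/7,.024); d=k1-k2
print("keyway len",np.linalg.norm(d),"yaw",np.arctan2(d[1],d[0]),"mid",(k1+k2)/2)
e=plane(t,(397.61,261.39),.008)[:2]; mid=(M[0]+M[1])[:2]/2
print("centre flats-n,ellipse-x:", n*(mid@n)+ex*(e@ex),"ellipse",e, "n diff",(mid-e)@n)
# scene check: boss top corners in scene crop (445,130) & (512,205) ->px ; keyway far/near
print("boss corner tri",tri(t,o+np.array((152,268))/7,s,np.array([113.6,204.6])+np.array((445-364,132))/7),tri(t,o+np.array((103,140))/7,s,np.array([113.6,204.6])+np.array((512-364,203))/7))
E
```

```text
L [3.5000e-01 9.4000e-01 3.8999e+02 2.6492e+02] 0.07 0.31553199978533397 [ 0.46282177 -0.22403253  0.024     ]
R [3.6000e-01 9.3000e-01 4.1018e+02 2.5835e+02] 0.07 0.32270694521999727 [ 0.47433102 -0.26484373  0.024     ]
flat gap 0.04236152936355758 yaw 0.3191194725026656
keyway len 0.039339187402578295 yaw 0.31516213625301603 mid [ 0.46980461 -0.24377866  0.024     ]
centre flats-n,ellipse-x: [ 0.46939158 -0.24416878] ellipse [ 0.46920048 -0.24359039] n diff -0.000609145852943936
boss corner tri (array([ 0.44256627, -0.25400161,  0.00474655]), np.float64(0.038250511609294824)) (array([ 0.4795501 , -0.24101991,  0.00501681]), np.float64(0.03716994008051544))
```

```bash
cat >> h.py <<'E'
def go(x,y,z,yaw):
    o=robot.get_obs(); A=R.from_quat(o["tool_rot"]).as_matrix(); cur=np.arctan2(A[1,1],A[0,1])
    dyaw=(yaw-cur+np.pi)%(2*np.pi)-np.pi   # world yaw of tool y; turn about tool z (down) = -dyaw
    B=R.from_euler("z",dyaw).as_matrix()@A; d=B.T@(np.array([x,y,z])-o["position"])
    print("TCP",o["position"].round(4),"yaw",round(cur,4),"q6",round(o["q"][5],2),"turn first",round(-dyaw,4),"then tool dxyz",d.round(4),"len",round(np.linalg.norm(d),3),"t",o["time"])
E
python3 - <<'E'
from h import *
t=cam("top");s=cam("scene"); o=np.array([371.6,235.6]); q=np.array([113.6,204.6])
for a,b in(((296,210),(445,132)),((243,87),(512,203))): print(tri(t,o+np.array(a)/7,s,q+(np.array(b)-[364,0])/7))
go(.5151,.2166,.09,np.pi/2-.047)
E
```

```text
(array([ 0.45989954, -0.27112991,  0.02393371]), np.float64(0.0006329447955880985))
(array([ 0.49493163, -0.25814814,  0.0232235 ]), np.float64(0.0006995778979669429))
TCP [0.1779 0.5991 0.2226] yaw 1.282 q6 -0.18 turn first -0.2418 then tool dxyz [-0.3548 -0.3662  0.1326] len 0.527 t 0.7
```

```bash
python3 nudge.py '[[0,0,0,-0.121],[0,0,0,-0.121],[-0.022,-0.023,0.008,0],[-0.022,-0.023,0.008,0],[-0.022,-0.023,0.008,0],[-0.022,-0.023,0.008,0],[-0.022,-0.023,0.008,0],[-0.022,-0.023,0.008,0],[-0.022,-0.023,0.008,0],[-0.022,-0.023,0.008,0],[-0.022,-0.023,0.008,0],[-0.022,-0.023,0.008,0],[-0.022,-0.023,0.008,0],[-0.022,-0.023,0.008,0],[-0.022,-0.023,0.008,0],[-0.022,-0.023,0.008,0],[-0.022,-0.023,0.008,0],[-0.022,-0.021,0.008,0],[0,0,0,0],[0,0,0,0]]' 0.05; python3 -c "
from h import *
go(.5151,.2166,.09,np.pi/2-.047)"
```

```text
time: 2.37
position: [0.5136, 0.2158, 0.0942]
tool_rot: [0.025, 1.0, 0.0, -0.0]
ft_force: [0.3, -0.1, -0.4]
grip_width: 0.0497
grip_force: 0.0
TCP [0.5136 0.2158 0.0942] yaw 1.5206 q6 -1.32 turn first -0.0032 then tool dxyz [-0.0014  0.0009  0.0042] len 0.004 t 2.3667
```

```bash
python3 nudge.py '[[-0.0014,0.0009,0.02,-0.003],[0,0,0.02,0],[0,0,0.02,0],[0,0,0.018,0],[0,0,0,0],[0,0,0,0]]' 0.05; python3 - <<'E'
from h import *
go(.5151,.2166,.016,np.pi/2-.047)
t=cam("top");s=cam("scene")
cv2.imwrite("pics/g1.png",np.hstack([crop(t,142,220,50,50,7),crop(s,330,130,75,80,5)[:350]]))
E
```

```text
time: 2.87
position: [0.5124, 0.2187, 0.0163]
tool_rot: [0.021, 1.0, -0.0, -0.001]
ft_force: [-0.6, 0.0, 0.5]
grip_width: 0.0502
grip_force: 0.0
TCP [0.5124 0.2187 0.0163] yaw 1.5284 q6 -1.33 turn first 0.0046 then tool dxyz [-0.0028 -0.002   0.0002] len 0.003 t 2.8667
```

View pics/g1.png

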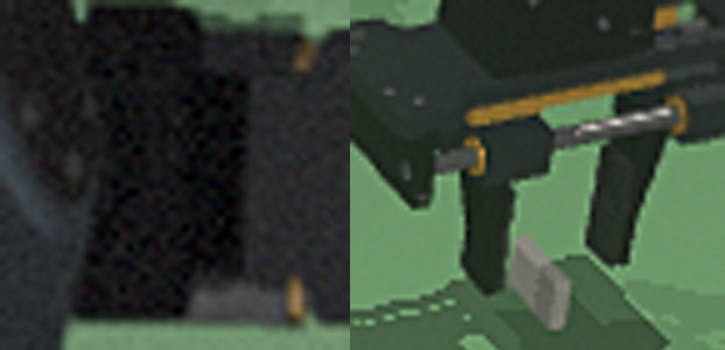

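The view shows the key standing between the open fingers. I check the noise in the reading before closing.

```bash
python3 nudge.py '[[-0.0027,-0.002,0,0.004],[0,0,0,0],[0,0,0,0]]'; python3 - <<'E'
from h import *
for i in range(5):
    go(.5151,.2166,.016,np.pi/2-.047); s=cam("scene")
for y in (24,): 
  for k in(.02,0,-.02):
    print(proj(s,[.5151+k,.2166-k*.047,.024]))
E
```

```text
time: 3.22
position: [0.5174, 0.2159, 0.0176]
tool_rot: [0.024, 1.0, 0.0, 0.001]
ft_force: [0.1, -0.2, -1.2]
grip_width: 0.05
grip_force: 0.0
TCP [0.5174 0.2159 0.0176] yaw 1.5228 q6 -1.33 turn first -0.001 then tool dxyz [0.0024 0.0006 0.0016] len 0.003 t 3.2167
TCP [0.5171 0.2158 0.0174] yaw 1.5227 q6 -1.33 turn first -0.0011 then tool dxyz [0.0021 0.0007 0.0014] len 0.003 t 3.2667
TCP [0.5169 0.2157 0.0172] yaw 1.5227 q6 -1.33 turn first -0.0011 then tool dxyz [0.0018 0.0008 0.0011] len 0.002 t 3.3167
TCP [0.5167 0.2157 0.017 ] yaw 1.5228 q6 -1.33 turn first -0.001 then tool dxyz [0.0017 0.0008 0.001 ] len 0.002 t 3.3667
TCP [0.5166 0.2157 0.0168] yaw 1.5228 q6 -1.33 turn first -0.001 then tool dxyz [0.0015 0.0008 0.0008] len 0.002 t 3.4167
[373.32186603 186.39505635]
[368.52909443 181.25398335]
[363.90394646 176.29023449]
```

The arm creeps for about a second after each move, so I add settling rows. Closing on the key now.

```bash
python3 nudge.py '[[0,0,0,0],[0,0,0,0],[0,0,0,0],[0,0,0,0],[0,0,0,0],[0,0,0,0],[0,0,0,0],[0,0,0,0],[0,0,0,0],[0,0,0,0],[0,0,0,0],[0,0,0,0],[0,0,0,0],[0,0,0,0]]' 0.0 15; python3 -c "
from h import *
go(.5151,.2166,.016,np.pi/2-.047)"
```

```text
time: 4.63
position: [0.5165, 0.2158, 0.0165]
tool_rot: [0.024, 1.0, 0.0, -0.0]
ft_force: [0.2, -1.0, -1.5]
grip_width: 0.0079
grip_force: 15.0
TCP [0.5165 0.2158 0.0165] yaw 1.523 q6 -1.33 turn first -0.0008 then tool dxyz [0.0014 0.0008 0.0005] len 0.002 t 4.6333
```

```bash
python3 nudge.py '[[0,0,-0.02,0],[0,0,-0.03,0],[0,0,-0.03,0],[0,0,0,-0.0565],[0,0,0,-0.0565]]'; python3 -c "
from h import *
go(.5387,-.0402,.09,np.pi/2+.0655)"
```

```text
time: 5.05
position: [0.518, 0.2161, 0.0988]
tool_rot: [-0.034, 0.999, 0.0, 0.002]
ft_force: [-0.3, -0.8, -1.1]
grip_width: 0.0073
grip_force: 15.0
TCP [0.518  0.2161 0.0988] yaw 1.6388 q6 -1.44 turn first 0.0025 then tool dxyz [-0.0038 -0.2571  0.0087] len 0.257 t 5.05
```

```bash
python3 nudge.py '[[0,-0.025,0,0],[0,-0.025,0,0],[0,-0.025,0,0],[0,-0.025,0,0],[0,-0.025,0,0],[0,-0.025,0,0],[0,-0.025,0,0],[0,-0.025,0,0],[0,-0.025,0,0],[-0.0038,-0.025,0,0.0025],[0,-0.007,0,0],[0,0,0.008,0],[0,0,0,0],[0,0,0,0],[0,0,0,0],[0,0,0,0],[0,0,0,0],[0,0,0,0],[0,0,0,0],[0,0,0,0]]'; python3 -c "
from h import *
go(.5387,-.0402,.09,np.pi/2+.0655)"
```

```text
time: 6.72
position: [0.5371, -0.0403, 0.0887]
tool_rot: [-0.031, 1.0, -0.0, 0.0]
ft_force: [0.3, 0.1, -0.5]
grip_width: 0.0073
grip_force: 15.0
TCP [ 0.5371 -0.0403  0.0887] yaw 1.6338 q6 -1.92 turn first -0.0025 then tool dxyz [-0.0016 -0.     -0.0013] len 0.002 t 6.7167
```

```bash
python3 nudge.py '[[-0.0016,0,0.015,-0.0025],[0,0,0.0165,0],[0,0,0,0],[0,0,0,0],[0,0,0,0],[0,0,0,0],[0,0,0,0],[0,0,0,0],[0,0,0,0],[0,0,0,0]]'; python3 - <<'E'
from h import *
go(.5387,-.0402,.0385,np.pi/2+.0655)
s=cam("scene"); cv2.imwrite("pics/g2.png",crop(s,215,175,90,75,8)); print(robot.get_obs()["ft_force"])
E
```

```text
time: 7.55
position: [0.5388, -0.0404, 0.0574]
tool_rot: [-0.033, 0.999, -0.0, 0.0]
ft_force: [0.3, 0.2, -1.0]
grip_width: 0.0077
grip_force: 15.0
TCP [ 0.5388 -0.0404  0.0574] yaw 1.636 q6 -1.92 turn first -0.0003 then tool dxyz [0.0001 0.0002 0.0189] len 0.019 t 7.55
[-1.02798051 -0.16243129 -0.47465023]
```

View pics/g2.png

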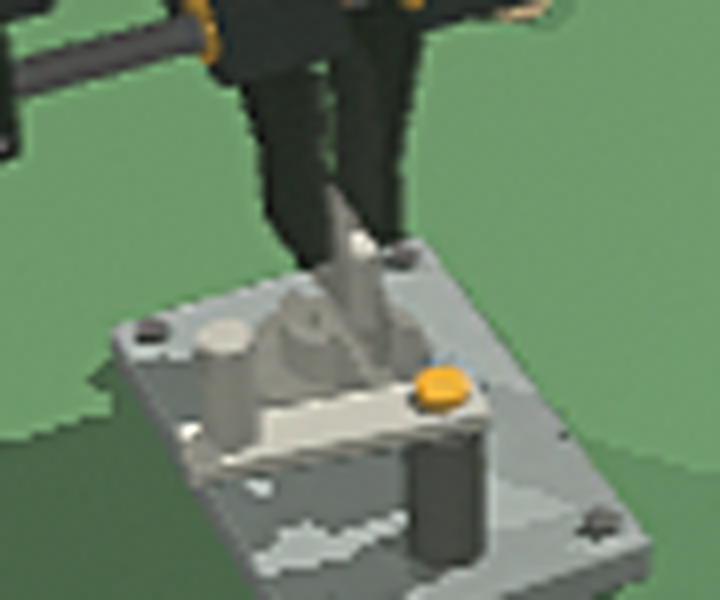

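The key hangs over the stub at about (355,290) in the crop, apparently in line with the slot. Lowering in small steps while watching the force.

```bash
for i in 1; do python3 nudge.py '[[0,0,0.003,0],[0,0,0.003,0],[0,0,0.002,0],[0,0,0,0],[0,0,0,0],[0,0,0,0],[0,0,0,0]]'; done; python3 -c "
from h import *
go(.5387,-.0402,.0385,np.pi/2+.0655)"
```

```text
time: 8.18
position: [0.5387, -0.0404, 0.0491]
tool_rot: [-0.033, 0.999, -0.0, 0.0]
ft_force: [-0.3, -0.8, -0.8]
grip_width: 0.0079
grip_force: 15.0
TCP [ 0.5387 -0.0404  0.0491] yaw 1.636 q6 -1.92 turn first -0.0003 then tool dxyz [-0.      0.0002  0.0106] len 0.011 t 8.1833
```

```bash
python3 nudge.py '[[0,0,0.003,0],[0,0,0.003,0],[0,0,0.002,0],[0,0,0.002,0],[0,0,0.001,0],[0,0,0,0],[0,0,0,0],[0,0,0,0],[0,0,0,0]]';  python3 -c "
from h import *
go(.5387,-.0402,.0385,np.pi/2+.0655)"
```

```text
time: 8.93
position: [0.5385, -0.0403, 0.0384]
tool_rot: [-0.033, 0.999, -0.0, -0.0]
ft_force: [-2.1, 0.5, 5.5]
grip_width: 0.0075
grip_force: 15.0
TCP [ 0.5385 -0.0403  0.0384] yaw 1.6361 q6 -1.92 turn first -0.0002 then tool dxyz [-0.0002  0.0001 -0.0001] len 0.0 t 8.9333
```

```bash
python3 nudge.py '[[0,0,0,0],[0,0,0,0],[0,0,0,0],[0,0,0,0],[0,0,-0.02,0],[0,0,-0.03,0],[0,0,-0.03,0],[0,0,-0.03,0],[0,0,0,0]]' 0.03; python3 -c "
from h import *
go(.4694,-.2441,.1,np.pi/2+.319)"
```

```text
time: 9.68
position: [0.5424, -0.0413, 0.1532]
tool_rot: [-0.033, 0.999, -0.002, 0.005]
ft_force: [1.2, 0.1, -0.6]
grip_width: 0.0296
grip_force: 0.0
TCP [ 0.5424 -0.0413  0.1532] yaw 1.6362 q6 -1.92 turn first -0.2536 then tool dxyz [ 0.1334 -0.1695  0.0525] len 0.222 t 9.6833
```

```bash
python3 nudge.py '[[0,0,0,-0.085],[0,0,0,-0.085],[0,0,0,-0.0836],[0.0133,-0.017,0,0],[0.0133,-0.017,0,0],[0.0133,-0.017,0,0],[0.0133,-0.017,0,0],[0.0133,-0.017,0,0],[0.0133,-0.017,0.006,0],[0.0133,-0.017,0.01,0],[0.0133,-0.017,0.012,0],[0.0133,-0.017,0.012,0],[0.0133,-0.017,0.012,0],[0,0,0,0],[0,0,0,0],[0,0,0,0],[0,0,0,0],[0,0,0,0],[0,0,0,0],[0,0,0,0]]' 0.07;  python3 - <<'E'
from h import *
go(.4694,-.2441,.0105,np.pi/2+.319)
s=cam("scene"); cv2.imwrite("pics/g3.png",crop(s,215,175,90,75,8))
E
```

```text
time: 11.35
position: [0.466, -0.2429, 0.0965]
tool_rot: [-0.159, 0.987, -0.0, 0.0]
ft_force: [-0.0, -0.4, -0.2]
grip_width: 0.0701
grip_force: 0.0
TCP [ 0.466  -0.2429  0.0965] yaw 1.8908 q6 -2.58 turn first 0.001 then tool dxyz [-0.0028 -0.0021  0.086 ] len 0.086 t 11.35
```

View pics/g3.png

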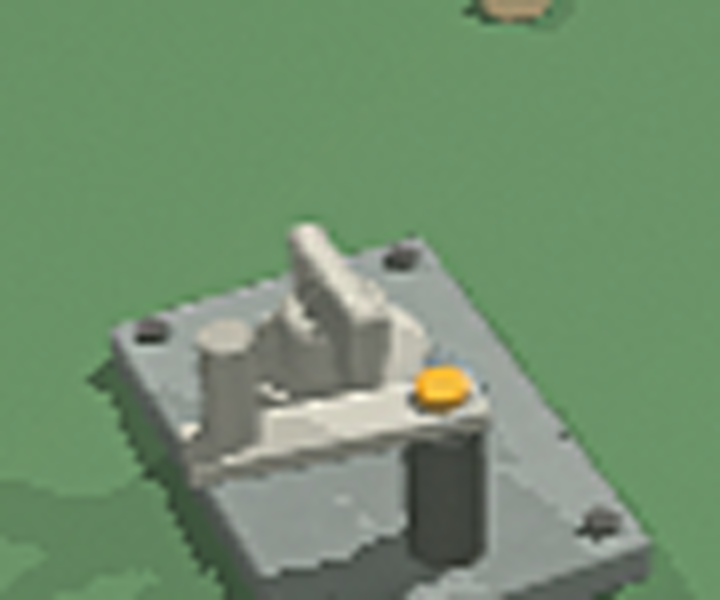

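The key stands upright in the slot, its top ridge running from (305,235) to (372,320). Next I descend on the hub and measure the seated key in the top view.

```bash
python3 nudge.py '[[-0.0028,-0.0021,0.02,0.001],[0,0,0.025,0],[0,0,0.02,0],[0,0,0.015,0],[0,0,0.0055,0],[0,0,0,0],[0,0,0,0],[0,0,0,0],[0,0,0,0],[0,0,0,0],[0,0,0,0],[0,0,0,0],[0,0,0,0]]';  python3 - <<'E'
from h import *
go(.4694,-.2441,.0105,np.pi/2+.319)
t=cam("top"); hs=cv2.cvtColor(t["img"],cv2.COLOR_RGB2HSV)
y=.0655; e=np.array([np.cos(y),np.sin(y),0]);n=np.array([-np.sin(y),np.cos(y),0]); c=np.array([.5373,-.0403,.046])
Q=[proj(t,c+a*.019*e+b*.0033*n) for a,b in((1,1),(1,-1),(-1,-1),(-1,1))]; print(np.round(Q,1))
print(hs[214:246:1,286:306,2])
K=quad(t["img"],Q,half=2.); W=np.array([plane(t,p,.046) for p in K]); kc=W.mean(0); d=W[0]+W[1]-W[2]-W[3]
print("key",kc,"yaw",np.arctan2(d[1],d[0]),"x,y off",(kc-c)@e,(kc-c)@n,[round(1e3*np.linalg.norm(W[i]-W[i-1]),1) for i in range(4)])
E
```

```text
time: 12.48
position: [0.469, -0.2447, 0.0108]
tool_rot: [-0.158, 0.987, -0.0, 0.0]
ft_force: [0.2, 0.2, 0.6]
grip_width: 0.0704
grip_force: 0.0
TCP [ 0.469  -0.2447  0.0108] yaw 1.8886 q6 -2.58 turn first -0.0012 then tool dxyz [-0.0006  0.0004  0.0003] len 0.001 t 12.4833
[[292.9 219.4]
 [296.3 219.1]
 [298.3 238.7]
 [294.9 239. ]]
[[159 154 158 166 169 169 168 167 168 170 175 172 169 168 171 171 172 171
  175 171]
 [156 161 157 159 165 165 173 169 164 167 170 173 172 173 164 173 171 170
  175 173]
 [153 155 154 154 166 169 168 172 171 172 172 169 174 169 172 174 165 172
  170 172]
 [156 159 157 152 154 152 155 165 153 157 172 171 173 173 175 169 169 178
  170 170]
 [157 154 153 153 155 147 150 154 148 152 149 168 169 168 170 173 175 170
  166 167]
 [155 154 155 158 153 151 161 155 156 152 122 118 129 148 164 173 170 122
  112 112]
 [154 151 151 154 170 178 186 202 227 213 153 139 145 127 118 115 110 104
  104 113]
 [150 148 152 173 201 202 182 210 229 230 171 146 146 146 147 132 119 105
  108 116]
 [154 160 178 196 207 205 171 206 226 231 169 143 143 147 145 144 136 118
  104 107]
[... 1522 characters left out ...]
174 173]
 [167 171 170 168 163 164 153 149 159 149 140 125 118 117 162 170 171 172
  167 170]
 [169 166 169 165 166 168 166 167 170 170 167 167 166 167 171 173 171 171
  170 168]
 [173 170 166 172 166 175 170 168 173 169 167 169 171 168 169 174 169 171
  167 170]
 [165 170 166 168 167 172 171 170 171 168 170 167 167 174 169 169 169 165
  168 171]
 [170 169 167 166 170 169 171 167 173 167 173 169 170 169 169 173 170 173
  168 173]]
res [np.float64(0.02), np.float64(0.24), np.float64(0.15), np.float64(0.1)]
key [ 0.53655828 -0.03951652  0.046     ] yaw 0.07605109531468983 x,y off -0.0006888500575083368 0.0008303487039342995 [np.float64(37.5), np.float64(6.3), np.float64(39.9), np.float64(8.0)]
```

```bash
python3 nudge.py '[[-0.0006,0,0,-0.0012],[0,0,0,0],[0,0,0,0],[0,0,0,0],[0,0,0,0],[0,0,0,0],[0,0,0,0],[0,0,0,0],[0,0,0,0],[0,0,0,0],[0,0,0,0],[0,0,0,0]]' 0.0 25;  python3 -c "
from h import *
go(.4694,-.2441,.0105,np.pi/2+.319)"
```

```text
time: 13.53
position: [0.4695, -0.2444, 0.0105]
tool_rot: [-0.159, 0.987, -0.0, 0.0]
ft_force: [0.7, -0.4, -1.3]
grip_width: 0.0418
grip_force: 25.0
TCP [ 0.4695 -0.2444  0.0105] yaw 1.8897 q6 -2.58 turn first -0.0001 then tool dxyz [0.     0.0004 0.    ] len 0.0 t 13.5333
```

```bash
python3 nudge.py '[[0,0,-0.015,0],[0,0,-0.03,0],[0,0,-0.03,0],[0,0,-0.03,0],[0,0,0,0.085],[0,0,0,0.085],[0,0,0,0.0836]]';  python3 -c "
from h import *
go(.5373,-.0411,.105,np.pi/2+.0655)"
```

```text
time: 14.12
position: [0.4692, -0.2441, 0.1162]
tool_rot: [-0.031, 1.0, -0.0, 0.0]
ft_force: [0.4, 0.4, -1.9]
grip_width: 0.0416
grip_force: 25.0
TCP [ 0.4692 -0.2441  0.1162] yaw 1.6321 q6 -2.32 turn first -0.0042 then tool dxyz [-0.0812  0.1981  0.0112] len 0.214 t 14.1167
```

```bash
python3 nudge.py '[[-0.0081,0.0198,0,0],[-0.0081,0.0198,0,0],[-0.0081,0.0198,0,0],[-0.0081,0.0198,0,0],[-0.0081,0.0198,0,0],[-0.0081,0.0198,0,0],[-0.0081,0.0198,0,0],[-0.0081,0.0198,0,0],[-0.0081,0.0198,0,0],[-0.0081,0.0198,0,0],[0,0,0.01,0],[0,0,0.015,0],[0,0,0.015,0],[0,0,0,0],[0,0,0,0],[0,0,0,0],[0,0,0,0],[0,0,0,0],[0,0,0,0],[0,0,0,0]]';  python3 - <<'E'
from h import *
go(.5373,-.0411,.061,np.pi/2+.0655)
for i in range(6): cam("top")
go(.5373,-.0411,.061,np.pi/2+.0655)
E
```

```text
time: 15.78
position: [0.5377, -0.0417, 0.0761]
tool_rot: [-0.033, 0.999, -0.0, 0.0]
ft_force: [-0.1, 0.3, -1.8]
grip_width: 0.0414
grip_force: 25.0
TCP [ 0.5377 -0.0417  0.0761] yaw 1.636 q6 -1.92 turn first -0.0003 then tool dxyz [0.0003 0.0006 0.0151] len 0.015 t 15.7833
TCP [ 0.5374 -0.0415  0.0756] yaw 1.6362 q6 -1.92 turn first -0.0001 then tool dxyz [0.     0.0004 0.0146] len 0.015 t 16.0833
```

```bash
python3 nudge.py '[[0,0.0003,0.01,0],[0,0,0.01,0],[0,0,0.003,0],[0,0,0.003,0],[0,0,0,0],[0,0,0,0],[0,0,0,0],[0,0,0,0],[0,0,0,0]]';  python3 - <<'E'
from h import *
go(.5373,-.0411,.0325,np.pi/2+.0655)
E
```

```text
time: 16.83
position: [0.5376, -0.0413, 0.0498]
tool_rot: [-0.033, 0.999, -0.0, 0.0]
ft_force: [-0.3, -0.3, -2.3]
grip_width: 0.0419
grip_force: 25.0
TCP [ 0.5376 -0.0413  0.0498] yaw 1.6362 q6 -1.92 turn first -0.0001 then tool dxyz [0.0003 0.0002 0.0173] len 0.017 t 16.8333
```

The hub is over the key with no contact force. Continuing down over the stub.

```bash
python3 nudge.py '[[0,0,0.003,0],[0,0,0.003,0],[0,0,0.003,0],[0,0,0,0],[0,0,0,0],[0,0,0,0],[0,0,0,0]]';  python3 - <<'E'
from h import *
go(.5373,-.0411,.0325,np.pi/2+.0655)
E
```

```text
time: 17.42
position: [0.5374, -0.0413, 0.0406]
tool_rot: [-0.033, 0.999, -0.0, 0.0]
ft_force: [0.2, -0.2, -0.9]
grip_width: 0.0418
grip_force: 25.0
TCP [ 0.5374 -0.0413  0.0406] yaw 1.6362 q6 -1.92 turn first -0.0001 then tool dxyz [0.0001 0.0002 0.0081] len 0.008 t 17.4167
```

```bash
python3 nudge.py '[[0,0,0.003,0],[0,0,0.003,0],[0,0,0.002,0],[0,0,0.001,0],[0,0,0,0],[0,0,0,0],[0,0,0,0],[0,0,0,0],[0,0,0,0]]';  python3 - <<'E'
from h import *
go(.5373,-.0411,.0325,np.pi/2+.0655)
E
```

```text
time: 18.17
position: [0.5373, -0.0412, 0.0325]
tool_rot: [-0.033, 0.999, -0.0, 0.0]
ft_force: [-1.9, 0.8, 7.9]
grip_width: 0.0413
grip_force: 25.0
TCP [ 0.5373 -0.0412  0.0325] yaw 1.6363 q6 -1.92 turn first -0.0 then tool dxyz [-0.      0.0001 -0.    ] len 0.0 t 18.1667
```

Contact at 8 N at the home height, so the hub is home. I release, rise, and measure the result and the knob.

```bash
python3 nudge.py '[[0,0,0,0],[0,0,0,0],[0,0,0,0],[0,0,0,0],[0,0,0,0],[0,0,-0.01,0],[0,0,-0.02,0],[0,0,-0.03,0],[0,0,-0.03,0],[0,0,-0.03,0],[0.04,0,0,0],[0.04,0,0,0],[0.04,0,0,0],[0,0,0,0],[0,0,0,0],[0,0,0,0]]' 0.06;  python3 - <<'E'
from h import *
go(.45,-.0411,.15,np.pi/2+.0655)
t=cam("top");s=cam("scene")
cv2.imwrite("pics/g4.png",np.hstack([crop(t,265,180,65,75,6),crop(s,222,190,75,75,6)[:450]])[:, :800])
E
```

```text
time: 19.5
position: [0.4188, -0.0496, 0.1524]
tool_rot: [-0.032, 0.999, -0.001, 0.001]
ft_force: [0.9, 0.3, 0.3]
grip_width: 0.06
grip_force: 0.0
TCP [ 0.4188 -0.0496  0.1524] yaw 1.6357 q6 -2.02 turn first -0.0006 then tool dxyz [-0.0316  0.0065  0.0025] len 0.032 t 19.5
```

View pics/g4.png

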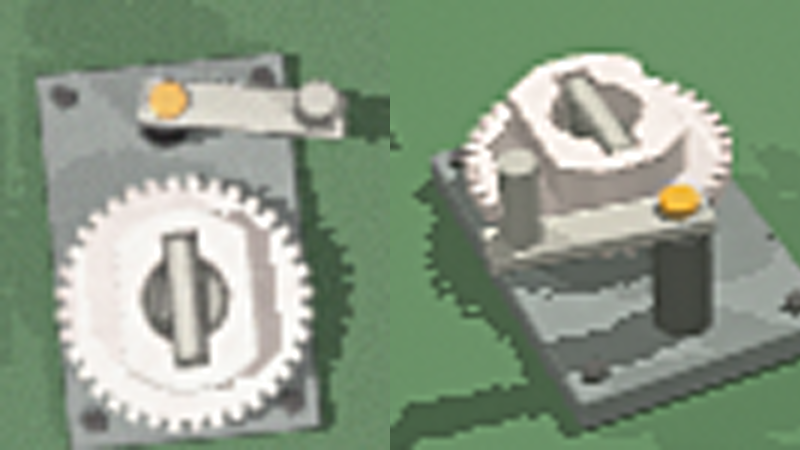

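The hub sits home with the key flush. The knob's top is at (318,100) in the left crop and (517,157) in the right crop.

```bash
python3 - <<'E'
from h import *
t=cam("top");s=cam("scene")
p,r=tri(t,(317.7,196.3),s,(242.8,215.8)); print("knob top",p,r)
y=.0655; h=np.array([.5373+.062*np.cos(y),-.0403+.062*np.sin(y)]); d=p[:2]-h
th=(np.arctan2(d[1],d[0])-(y+np.pi))%(2*np.pi); print("hinge",h,"r",np.linalg.norm(d),"theta",th)
pt=plane(t,(317.7,196.3),.083)[:2]; d2=pt-h; th2=(np.arctan2(d2[1],d2[0])-(y+np.pi))%(2*np.pi); print("top only",pt,np.linalg.norm(d2),th2)
k=h+.046*np.array([np.cos(y+np.pi+th2),np.sin(y+np.pi+th2)]); print("knob",k)
go(k[0],k[1]-.0008,.064, y-np.pi/2+th2)
E
```

```text
knob top [ 0.59394015 -0.08222411  0.08366018] 4.460536391074466e-05
hinge [ 0.59916705 -0.0362419 ] r 0.046278330176262705 theta 1.3921099042817087
top only [ 0.59404727 -0.08225571] 0.04629775959949166 1.394485871424827
knob [ 0.59408019 -0.08195978]
TCP [ 0.4194 -0.0495  0.1518] yaw 1.6367 q6 -2.02 turn first 1.7475 then tool dxyz [-0.0136  0.1774  0.0876] len 0.198 t 19.7
```

```bash
python3 nudge.py '[[0,0,0,0.1248],[0,0,0,0.1248],[0,0,0,0.1248],[0,0,0,0.1248],[0,0,0,0.1248],[0,0,0,0.1248],[0,0,0,0.1248],[0,0,0,0.1248],[0,0,0,0.1248],[0,0,0,0.1248],[0,0,0,0.1248],[0,0,0,0.1248],[0,0,0,0.1248],[0,0,0,0.1248],[0,0,0,0],[0,0,0,0]]' 0.045; python3 nudge.py '[[-0.0013,0.022,0,0],[-0.0017,0.022,0,0],[-0.0017,0.022,0,0],[-0.0017,0.022,0,0],[-0.0017,0.022,0,0],[-0.0017,0.022,0,0],[-0.0017,0.022,0,0],[-0.0017,0.022,0,0],[0,0,0.02,0],[0,0,0.02,0],[0,0,0,0],[0,0,0,0],[0,0,0,0],[0,0,0,0],[0,0,0,0],[0,0,0,0],[0,0,0,0]]';  python3 - <<'E'
from h import *
go(.5941,-.0828,.064, -.111)
E
```

```text
time: 21.03
position: [0.4183, -0.0491, 0.1514]
tool_rot: [0.744, 0.668, 0.0, 0.0]
ft_force: [-0.4, -0.5, 0.2]
grip_width: 0.0451
grip_force: 0.0
time: 22.45
position: [0.5914, -0.0818, 0.1123]
tool_rot: [0.745, 0.667, 0.0, 0.001]
ft_force: [-0.6, 0.7, 0.1]
grip_width: 0.045
grip_force: 0.0
TCP [ 0.5914 -0.0818  0.1123] yaw -0.1107 q6 -0.21 turn first 0.0003 then tool dxyz [-0.0007  0.0027  0.0483] len 0.048 t 22.45
```

Down over the knob, then narrow the fingers to cage it loosely.

```bash
python3 nudge.py '[[-0.0007,0.0027,0.016,0],[0,0,0.016,0],[0,0,0.016,0],[0,0,0,0],[0,0,0,0],[0,0,0,0],[0,0,0,0],[0,0,0,0],[0,0,0,0]]'; python3 nudge.py '[[0,0,0,0],[0,0,0,0],[0,0,0,0],[0,0,0,0],[0,0,0,0],[0,0,0,0]]' 0.016 3;  python3 - <<'E'
from h import *
go(.5941,-.0828,.064, -.111); print(robot.get_obs()["ft_force"])
E
```

```text
time: 23.2
position: [0.5942, -0.0828, 0.0645]
tool_rot: [0.745, 0.667, 0.0, 0.001]
ft_force: [0.2, 0.5, -0.2]
grip_width: 0.0449
grip_force: 0.0
time: 23.7
position: [0.5936, -0.0827, 0.0635]
tool_rot: [0.745, 0.667, -0.0, -0.0]
ft_force: [-0.6, -0.0, 0.2]
grip_width: 0.0184
grip_force: 0.0
TCP [ 0.5936 -0.0827  0.0635] yaw -0.111 q6 -0.21 turn first 0.0 then tool dxyz [-0.0001  0.0005 -0.0005] len 0.001 t 23.7
[-0.5539021  -0.04811715  0.23429406]
```

```bash
python3 nudge.py '[[0.0003,-0.0053,0,0.116],[0.0003,-0.0053,0,0.116],[0.0003,-0.0053,0,0.116],[0.0003,-0.0053,0,0.116],[0.0003,-0.0053,0,0.116],[0.0003,-0.0053,0,0.116],[0,0,0,0],[0,0,0,0],[0,0,0,0],[0,0,0,0],[0,0,0,0],[0,0,0,0]]';  python3 - <<'E'
from h import *
y=.0655;th=1.394-.696;a=y+np.pi+th
go(.5992+.046*np.cos(a),-.0362-.0008+.046*np.sin(a),.064, y-np.pi/2+th); print(robot.get_obs()["ft_force"])
E
```

```text
time: 24.7
position: [0.5658, -0.069, 0.0635]
tool_rot: [0.928, 0.373, 0.0, 0.0]
ft_force: [0.2, 0.9, -0.4]
grip_width: 0.0156
grip_force: 0.0
TCP [ 0.5658 -0.069   0.0635] yaw -0.8064 q6 0.49 turn first 0.0009 then tool dxyz [ 0.0003 -0.     -0.0005] len 0.001 t 24.7
[ 0.2275027   0.90633448 -0.44904774]
```

```bash
python3 nudge.py '[[0.0003,-0.0053,0,0.116],[0.0003,-0.0053,0,0.116],[0.0003,-0.0053,0,0.116],[0.0003,-0.0053,0,0.116],[0.0003,-0.0053,0,0.116],[0.0003,-0.0053,0,0.116],[0,-0.0015,0,0],[0,-0.001,0,0],[0,0,0,0],[0,0,0,0],[0,0,0,0],[0,0,0,0],[0,0,0,0],[0,0,0,0]]';  python3 - <<'E'
from h import *
y=.0655;th=0;a=y+np.pi+th
go(.5992+.046*np.cos(a),-.0362-.0008+.046*np.sin(a),.064, y-np.pi/2+th); print(robot.get_obs()["ft_force"])
E
```

```text
time: 25.87
position: [0.5529, -0.0382, 0.0636]
tool_rot: [0.999, 0.034, 0.0, 0.0]
ft_force: [-0.7, -3.4, 1.0]
grip_width: 0.016
grip_force: 1.5
TCP [ 0.5529 -0.0382  0.0636] yaw -1.5027 q6 1.23 turn first 0.0026 then tool dxyz [ 0.0002  0.0018 -0.0004] len 0.002 t 25.8667
[-0.70051982 -3.43856101  1.01190872]
```

```bash
python3 nudge.py '[[0,-0.001,0,0],[0,-0.001,0,0],[0,0,0,0],[0,0,0,0],[0,0,0,0],[0,0,0,0],[0,0,0,0]]';  python3 - <<'E'
from h import *
go(.5533,-.04,.064,-1.505)
E
python3 nudge.py '[[0,0.002,0,0],[0,0.0022,0,0],[0,0,0,0],[0,0,0,0],[0,0,0,0]]' 0.035
```

```text
time: 26.45
position: [0.5529, -0.037, 0.0636]
tool_rot: [0.999, 0.034, 0.0, 0.001]
ft_force: [-0.6, -6.1, 0.1]
grip_width: 0.0184
grip_force: 3.0
TCP [ 0.5529 -0.037   0.0636] yaw -1.5022 q6 1.24 turn first 0.0028 then tool dxyz [ 0.0002  0.003  -0.0004] len 0.003 t 26.45
time: 26.87
position: [0.5528, -0.0396, 0.0634]
tool_rot: [0.999, 0.034, -0.0, -0.0]
ft_force: [1.0, 0.0, 0.6]
grip_width: 0.0341
grip_force: 0.0
```

```bash
python3 nudge.py '[[0,0,-0.01,0],[0,0,-0.03,0],[0,0,-0.03,0],[0,0,-0.03,0],[-0.035,0,0,0],[-0.035,0,0,0],[-0.035,0,0,0],[-0.02,0,0,0],[0,0,0,0],[0,0,0,0],[0,0,0,0],[0,0,0,0]]';  python3 - <<'E'
from h import *
t=cam("top");s=cam("scene")
cv2.imwrite("pics/g5.png",np.hstack([crop(t,265,180,65,75,6),crop(s,222,190,68,75,6)]))
p,r=tri(t,proj(t,[.5533,-.0393,.083]),s,proj(s,[.5533,-.0393,.083])); print("expected knob px at 0",proj(t,[.5533,-.0393,.083]),proj(s,[.5533,-.0393,.083]), robot.get_obs()["ft_force"])
E
```

```text
time: 27.87
position: [0.4303, -0.049, 0.1641]
tool_rot: [0.999, 0.034, 0.001, 0.001]
ft_force: [-0.4, 0.2, 0.2]
grip_width: 0.0352
grip_force: 0.0
expected knob px at 0 [295.27941209 218.8174193 ] [258.95645448 196.708606  ] [ 0.54210047 -0.48196159 -0.88584048]
```

View pics/g5.png

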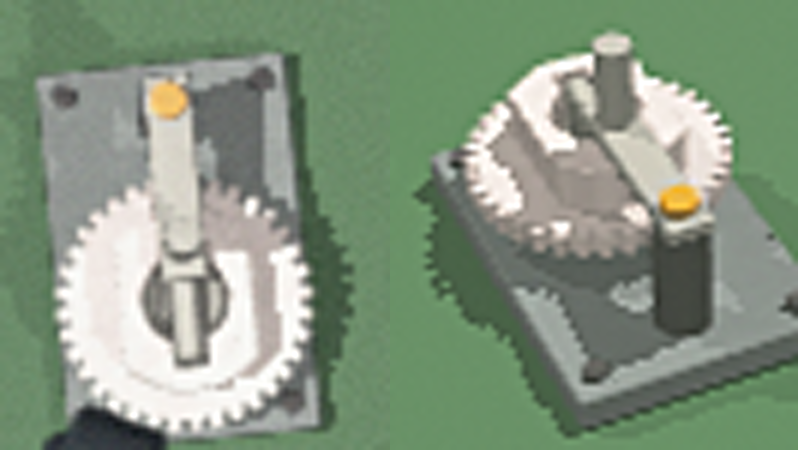

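The keeper lies over the spindle. The knob is at (259.2,197.2) in the scene view, against (259.0,196.7) expected for locked. The hub is still home and the gripper is clear.

```bash
python3 -c "
from rig import robot
print(robot.hand_in())"
```

```text
the job is handed in; nothing more can be done
None
```

The job is handed in: the key is in the slot, the hub is home over it, the keeper is against its stop, and the other things were not touched; I have no verdict, as the hand-in returned none.

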